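Register the board carriers with a tooling pin

ROBOT

A 6-joint arm with a two-finger parallel gripper is mounted at the origin on a cart in front of the work surface, level with it; the furniture and walls round the work are solid. World frame = base frame: x ahead of the robot, y to its left, z up, the work surface at z = 0. Lengths are in mm, angles in rad, forces in N, time in s.
With the tool pointing down it reaches from about 275 to 750 mm from the base axis. Payload 10.2 kg.
Tool frame: the origin (TCP) lies at the very end of the fingers, on their centre line; the grasp point (between the pads) lies 19 mm behind it; z points along the fingers, y is the line along which they close (so a half turn about z gives the same grasp; the last joint's range is limited). The gripper opens to 85 mm and grips with 20 to 120 N. Pads are 22 mm wide; open, the fingers measure 114 mm over their backs; the gripper's body (76 mm by 85 mm) begins 54 mm behind the grasp point. The pads swing forward as they close: fully open they stand 13 mm farther back than shut.
Start: joints at [1.122, 0.313, 1.498, -0, 1.331, -0.223], TCP at [117.553, 511.676, 231.294] pointing down, gripper open.
Joint ranges: [-2.94, 2.94], [-0.97, 2.17], [0.19, 2.56], [-1.23, 4.37], [0.02, 3.11], [-2.88, 2.88]. Speed limits (rad/s): [2.39, 2.39, 3.01, 3.14, 3.14, 3.14].

INTERFACE

Orientations are given as a unit quaternion [w, x, y, z].
In Python, from rig import * gives the robot as it stands. The module is installed in compiled form; this text tells all that it offers.
- The arm moves only by the shell command python3 -m crank 'ROWS' [FORCE]. ROWS is JSON, a list that holds one entry, the list of rows, each a list of 7 numbers: the shift along the tool's x, y, z in units of 25 mm (1.0 is 25 mm), then the turn, a rotation vector about the tool's x, y, z in units of 8 degrees (1.0 is 8 degrees), then the finger opening in mm, from 0 to 85.4. A call has exactly 8 rows; each row shifts and turns the commanded pose from where the row before left it, along the tool's axes as they then stand; what a row does not reach is not made up. A row lasts 1/10 s, in which the tool goes at most 50 mm and 8.59 degrees, less where a joint would pass 70% of its speed; a pose out of reach is approached as far as the arm can. A call is refused whole if a number of a shift passes 1 or a number of a turn 1, either way. A call with a gripper value outside its range is refused whole. The fingers move at their own pace and stop on an object; FORCE is the grip in N (left out, the last holds). Time passes only in rows, so rows that do not move let the fingers close, or fill a call up. It gives the time, the measured TCP pose, the force, the opening and the grip force at its end, in the units of the state.
- sense(): the state, without advancing time (a new reading comes with each control period).
- capture(name): name is "scene" or "side" or "wrist"; returns the picture (384x512x3 uint8, blue, green, red); there is no depth.
- camera_model(name): a dict with "fx", "fy", "cx", "cy" (pixels), "k1" (the pictures are not rectified: a ray, as slopes to the right and down, at radius r is drawn at 1 + k1 r^2 times it, then the intrinsics apply), "world_from_camera" (4x4, takes a point from camera to world coordinates); the wrist camera has in their place "T_tool_cam" (4x4, takes a point from camera to tool coordinates, whose origin is the TCP and whose axes are the flange's). Camera axes: x right, y up, looking along -z (the intrinsics and any distortion apply to the point x, -y, -z); pixel columns grow to the right and rows downward; lengths in mm; the calibration is good to about 2 mm. A picture is of the moment at which its call begins: read the wrist's pose just before it. camera_model takes no time and is no camera call.
- finish_job(): hands the job in; it is judged then, once.
The state is a dict: "time_s": time; "joints": joint angles; "dq": joint speeds; "tau": joint torques, N m; "eef_pos": TCP position; "ee_rot": TCP orientation; "force": force on the tool from outside, world axes, zero at the start; "wrist_torque": the same for the moment, N m; "grip_width": opening from 0.0 (shut) to 1.0 (fully open); "grip_force": force on a finger pad.
Only numpy, scipy, OpenCV 4.12 (cv2) and the standard library are available. Lean on these libraries where they do the work, as an engineer would, in place of code of your own. Each camera call takes 0.05 s, during which the arm holds its last target. There are 200 camera calls.

TASK

Lift the tooling pin out of its stand and thread it straight down through the hole of the top carrier of the stacking jig, then the hole of the lower carrier, then into the hole in the base, until its collar sits on the top carrier; then let go of it. The carriers have slid out of line, so feel for each hole and ease the carrier sideways with the pin instead of forcing it: never load the jig with more than 40 N. Leave the other things on the bench where they are.

Things in the scene. Friction and masses are not known exactly. Their poses are not given: they have to be found in the camera images.
- pin: Loose tooling pin, about 0.12 kg, at first upright, tip down, in the stand. Steel shank 12 mm in diameter, 70 mm long; the tip tapers over its last 3 mm to a flat of 8 mm. A collar 24 mm in diameter lies 70 to 76 mm above the tip, a square grip above it. Origin: centre of the tip's end face; z runs up the pin to the grip; x and y are square to the grip's sides.
- pin_grip (a point): Point on the pin's axis 102 mm above the tip, a good place to grip, inside the black square grip: 24 x 24 mm, 76 to 120 mm above the tip. Axes as the pin's.
- stand: Grey plastic block 60 x 60 x 40 mm fixed to the bench, with an upright hole 15 mm in diameter in the middle of its top, its floor 4 mm above the bench; the pin starts in it, the top of its grip 124 mm above the bench. Origin: centre of its underside, z up.
- jig: Aluminium stacking jig fixed to the bench, 100 (x) by 190 (y) by 84 mm tall. Origin: centre of its underside, z up. Base 20 mm thick; four corner posts 12 mm square (at x +-43, y +-86 mm) and rails along y at x +-43 mm, tops at 79 mm, hold two sliding carriers, one over the other. With the pin home its collar rests on the top carrier and its tip is 6 mm above the jig's underside.
- top_level (a point): Fixed point of the jig at x 0, y 0, z 76 mm: height of the top carrier's upper face (plate 80 (x) by 124 (y) by 8 mm, hole 13.5 mm through its middle). The carrier slides only along jig y, 18 mm either way, friction 3.5 N; it starts anywhere within 14 mm of the middle (not measured), its hole at x 0. Green boards 38 mm or more along y from its hole stand 4 mm up. Axes as the jig's.
- low_level (a point): Fixed point of the jig at x 0, y 0, z 48 mm: height of the lower carrier's upper face. It is like the top carrier, and starts by itself 5 to 14 mm off the middle to one side along jig y (side and amount not measured). A pin in a carrier's hole carries that carrier along as it moves along jig y; at the middle (y 0) a carrier's hole lies over the base hole. Axes as the jig's.
- base_hole (a point): Centre of the mouth of the hole in the jig's base, at jig x 0, y 0, z 20 mm: 13.5 mm in diameter, 16 mm deep, upright. Fixed to the jig; axes as the jig's.
- fuse_box: Bystander: small pale carton 28 x 52 x 16 mm, loose, near the front edge of the bench. Origin at the centre of its underside.
- multimeter: Bystander: grey hand-held multimeter 135 x 66 x 43 mm lying on its back, loose, left of the jig. Origin at the centre of its underside.
- usb_stick: Bystander: USB stick 16 x 52 x 8 mm, loose, to the right of the stand. Origin at the centre of its underside.
- tape: Bystander: roll of black tape 66 mm across, 18 mm high, lying flat, loose, to the right of the stand. Origin at the centre of its underside.
There are look-alikes about, which are no part of the job. Leave any blue or white look-alike of the pin alone.

How it is judged:
By the outcome, as a careful person would: the job done as asked, in the order asked, and still so for the second after the job is handed in, with the robot touching nothing.
It also fails if it takes over 72 s, if anything falls off the work surface, if the arm or the gripper's body presses on something with over 40 N, if the wrist force passes 120 N, or if a joint passes its speed limit or range.

## Working session

There is one attempt and no reset: what is moved stays moved. The work goes in short steps, Python scripts to look and compute and a shell command to move; the robot and the scene stay as the last step left them, time stands still between calls to the robot, and variables do not carry over. Pictures are saved under pics/ and viewed, at most 13 in all, crops included, and the job is handed in when it is done.

```bash
mkdir -p pics
cat > h.py <<'E'
from rig import *
import numpy as np, cv2
from scipy.spatial.transform import Rotation as R
def Rq(q): return R.from_quat([q[1],q[2],q[3],q[0]]).as_matrix()
def cam(name,s=None):
    m=camera_model(name)
    if name=="wrist":
        s=s or sense(); T=np.eye(4);T[:3,:3]=Rq(s["ee_rot"]);T[:3,3]=s["eef_pos"]
        return m,T@np.array(m["T_tool_cam"])
    return m,np.array(m["world_from_camera"])
def ray(mT,u,v):
    m,T=mT; a=np.array([(u-m["cx"])/m["fx"],(v-m["cy"])/m["fy"]]); b=a.copy()
    for _ in range(30): b=a/(1+m["k1"]*(b@b))
    d=T[:3,:3]@np.array([b[0],-b[1],-1]); return T[:3,3],d
def onz(mT,u,v,z):
    o,d=ray(mT,u,v); return o+d*(z-o[2])/d[2]
def proj(mT,p):
    m,T=mT; c=np.linalg.inv(T)@np.r_[p,1]; x=np.array([c[0],-c[1]])/-c[2]; x=x*(1+m["k1"]*(x@x))
    return np.array([m["fx"]*x[0]+m["cx"],m["fy"]*x[1]+m["cy"]])
E
python3 - <<'E'
from h import *
s=sense();print(s)
a=capture("scene");b=capture("side")
cv2.imwrite("pics/scene0.png",a);cv2.imwrite("pics/side0.png",b)
for n in("scene","side"):
    print(camera_model(n))
E
```

```text
{'time_s': 0.0, 'joints': array([ 1.12162385e+00,  3.13431185e-01,  1.49847415e+00,  4.52057222e-06,
        1.33101517e+00, -2.23394456e-01]), 'dq': array([ 0.001751  , -0.00110509, -0.00158599, -0.00011313,  0.00086382,
       -0.0013419 ]), 'tau': array([-8.20798032e-04, -4.12276196e+01, -2.59739131e+01, -1.48974304e-04,
        4.32958695e-03,  4.04844670e-06]), 'eef_pos': array([117.41438291, 511.41970742, 230.73075936]), 'ee_rot': array([-2.21155145e-04,  1.12649896e-01,  9.93634520e-01, -6.26013121e-04]), 'force': array([ 0.22580583, -0.10845456,  0.72195582]), 'wrist_torque': array([-0.005933  ,  0.04151362,  0.02432036]), 'grip_force': 0.0, 'grip_width': 0.9980555581304185}
{'fx': 368.9523941563609, 'fy': 368.9523941563609, 'cx': 258.97590730411343, 'cy': 187.81079643159893, 'k1': -0.018073428136962267, 'world_from_camera': array([[ 8.24353859e-01,  3.96664659e-01, -4.03853765e-01,
        -1.15833837e+01],
       [-5.66071639e-01,  5.80040982e-01, -5.85760496e-01,
        -6.10108506e+02],
       [ 1.90124702e-03,  7.11484088e-01,  7.02699636e-01,
         8.84493360e+02],
       [ 0.00000000e+00,  0.00000000e+00,  0.00000000e+00,
         1.00000000e+00]])}
{'fx': 484.28529915411787, 'fy': 484.28529915411787, 'cx': 254.2921137510186, 'cy': 200.15228451266623, 'k1': -0.051983656582167914, 'world_from_camera': array([[ 9.80943824e-01,  1.01952886e-01, -1.65392937e-01,
         2.26112623e+02],
       [-1.93838690e-01,  4.55453781e-01, -8.68900694e-01,
        -1.10832366e+03],
       [-1.32580950e-02,  8.84402319e-01,  4.66536987e-01,
         6.98981916e+02],
       [ 0.00000000e+00,  0.00000000e+00,  0.00000000e+00,
         1.00000000e+00]])}
```

View pics/scene0.png

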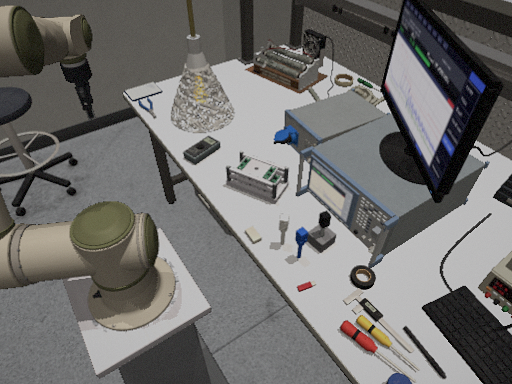

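View pics/side0.png

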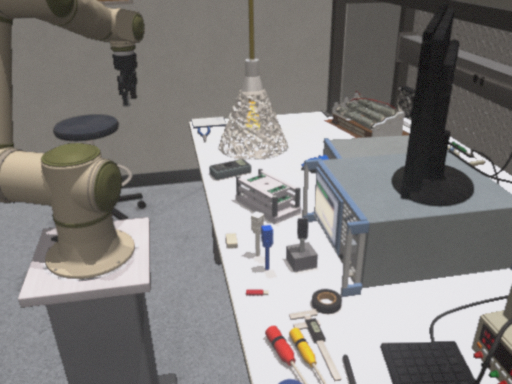

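The scene view shows the jig at about (258,177). The pin's black grip is at (325,218) above the grey stand at (320,237), with the blue and white look-alikes at (301,240) and (284,225). In the side view the pin is at (303,228), the stand at (302,257) and the jig at (268,194). I'll get rough positions now and refine them from the wrist camera.

Run:
```python
from h import *
S=cam("scene");D=cam("side")
def tri(a,b):
    o,d=ray(S,*a);p,e=ray(D,*b);A=np.c_[d,-e];t=np.linalg.lstsq(A,p-o,rcond=None)[0]
    return (o+d*t[0]).round(),(p+e*t[1]).round()
print("grip",onz(S,325,213,124),onz(D,303,218,124),tri((325,218),(303,228)))
print("jig",onz(S,258,176,76),onz(D,268,189,76))
for p in((233,153),(288,168),(279,200),(226,182)):print(onz(S,*p,80).round())
for n,u in(("blue",(302,232)),("white",(284,218))):print(n,onz(S,*u,124).round())
print("stand",onz(S,321,235,40),onz(D,302,251,40))
print(camera_model("wrist"))
```

```text
grip [ 519.44002158 -159.6982765   124.        ] [ 525.21894465 -151.79225415  124.        ] (array([ 523., -160.,  101.]), array([ 524., -160.,  101.]))
jig [481.13983947 110.27103277  76.        ] [498.87031392 110.87285812  76.        ]
[473. 251.  80.]
[582.  83.  80.]
[471. -16.  80.]
[380. 141.  80.]
blue [ 425. -175.  124.]
white [ 416. -110.  124.]
stand [ 511.82329846 -167.05608051   40.        ] [ 521.54354753 -166.02173351   40.        ]
{'fx': 307.0017853122281, 'fy': 307.0017853122281, 'cx': 247.27603019471843, 'cy': 197.34731090548036, 'k1': -0.07608022186634564, 'T_tool_cam': array([[ 3.42034031e-04,  9.51020663e-01,  3.09127129e-01,
         7.91665662e+01],
       [ 9.99999406e-01, -5.25175002e-06, -1.09029352e-03,
        -2.63389355e-01],
       [-1.03526821e-03,  3.09127318e-01, -9.51020099e-01,
        -1.42506963e+02],
       [ 0.00000000e+00,  0.00000000e+00,  0.00000000e+00,
         1.00000000e+00]])}
```

```bash
python3 - <<'E'
from h import *
S=cam("scene");D=cam("side")
print("lamp",[onz(S,*u,0).round() for u in((172,118),(203,130),(234,115))],"meter",onz(S,202,149,20).round())
print("fuse",onz(S,253,235,8).round(),"instr",[onz(S,*u,120).round() for u in ((302,155),(384,210))])
E
python3 -m crank '[[[-1,-0.8,0,0,0,0,85],[-1,-0.8,0,0,0,0,85],[-1,-0.8,0,0,0,0,85],[-1,-0.8,0,0,0,0,85],[-1,-0.8,0,0,0,0,85],[-1,-0.8,0,0,0,0,85],[-1,-0.8,0,0,0,0,85],[-1,-0.8,0,0,0,0,85]]]' 20
```

```text
lamp [array([431., 681.,   0.]), array([498., 531.,  -0.]), array([659., 552.,   0.])] meter [426. 401.  20.]
fuse [364. -35.   8.] instr [array([629.,  73., 120.]), array([ 666., -242.,  120.])]
time_s: 0.9
eef_pos: [277.1, 309.8, 231.1]
ee_rot: [-0.0, 0.113, 0.994, -0.0]
force: [0.6, 0.8, 0.7]
grip_width: 1.002
grip_force: 0.0
```

```bash
python3 -m crank '[[[-1,-0.8,0,0,0,0,85],[-1,-0.8,0,0,0,0,85],[-1,-0.8,0,0,0,0,85],[-1,-0.8,0,0,0,0,85],[-1,-0.8,0,0,0,0,85],[-1,-0.8,0,0,0,0,85],[-1,-0.8,0,0,0,0,85],[0,0,0,0,0,0,85]]]'
python3 - <<'E'
from h import *
s=sense();a=capture("wrist");cv2.imwrite("pics/w1.png",a);np.save("w1.npy",cam("wrist",s)[1]);print(s["eef_pos"],s["force"])
E
```

```text
time_s: 1.7
eef_pos: [417.4, 133.1, 230.9]
ee_rot: [-0.0, 0.114, 0.993, -0.0]
force: [-0.3, -0.4, 1.0]
grip_width: 0.992
grip_force: 0.0
[417.35054188 133.06501641 230.87433456] [-0.25591864 -0.36418616  0.96079764]
```

View pics/w1.png

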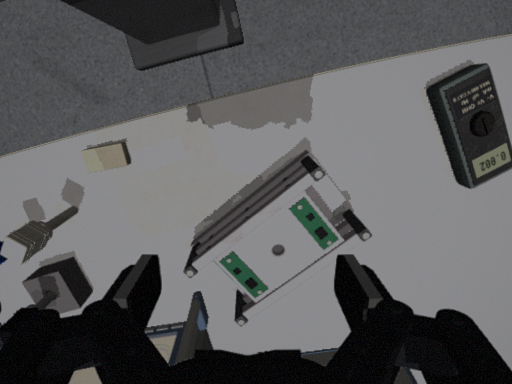

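The jig fills the middle of the wrist view. Its post tops are near (314,168), (190,268), (241,320) and (362,235), the top hole is near (278,250), and the stand with the pin is at (55,285). I'll zoom in to refine these.

Run:
```python
import cv2
a=cv2.imread("pics/w1.png")[140:340,170:390]
cv2.imwrite("pics/w1z.png",cv2.resize(a,None,fx=3,fy=3,interpolation=cv2.INTER_CUBIC))
```

```text
(no output)
```

View pics/w1z.png

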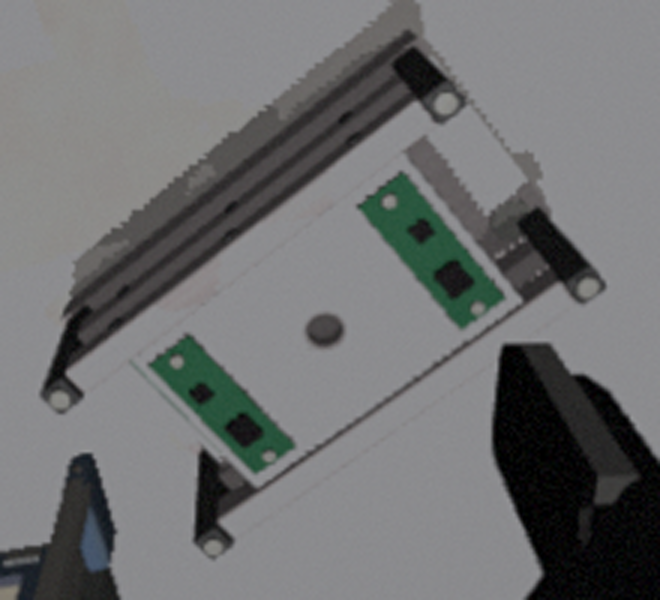

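Run:
```python
from h import *
M=(camera_model("wrist"),np.load("w1.npy"))
f=lambda u,v:((u+.5)/3-.5+170,(v+.5)/3-.5+140)
P=np.array([onz(M,*f(*c),84)[:2] for c in((446,103),(590,286),(213,546),(60,400))]);print(P.round(1))
c=P.mean(0);print("c",c,"sides",[np.linalg.norm(P[i]-P[(i+1)%4]).round(1) for i in range(4)])
print("diag mids",(P[0]+P[2])/2,(P[1]+P[3])/2)
y=(P[0]+P[1]-P[2]-P[3]);y/=np.linalg.norm(y);x=np.array([y[1],-y[0]])
h=onz(M,*f(325,330),76)[:2];print("yaxis",y,np.degrees(np.arctan2(y[1],y[0])),"xaxis",x,"hole",h,"in jig",(h-c)@x,(h-c)@y)
G=[onz(M,*f(*c),80)[:2] for c in ((388,202),(478,309),(177,361),(269,456))]
print("board screws mid in jig",[((g-c)@x,(g-c)@y) for g in G])
```

```text
[[424.3 202.3]
 [500.4 241.6]
 [577.5  87.8]
 [501.7  49.1]]
c [500.99139297 145.22400866] sides [np.float64(85.7), np.float64(172.0), np.float64(85.1), np.float64(171.7)]
diag mids [500.89180835 145.08256649] [501.09097758 145.36545082]
yaxis [-0.44974877  0.89315511] 116.72756620664535 xaxis [0.89315511 0.44974877] hole [499.83621952 147.93917966] in jig 0.18939573864390202 2.94460668306379
board screws mid in jig [(np.float64(-26.13368640993871), np.float64(50.17514302860137)), (np.float64(26.814873236744262), np.float64(50.6434911569987)), (np.float64(-26.039205268124746), np.float64(-44.63470714399378)), (np.float64(26.600946884032908), np.float64(-44.70653120830902))]
```

The jig geometry checks out: post spacing measures 86 x 172 mm, as specified. The top hole is about +3 mm along jig y. Next I'll move over to the stand and pin.

```bash
python3 -m crank '[[[-0.4,-1,0,0,0,0,85],[-0.4,-1,0,0,0,0,85],[-0.4,-1,0,0,0,0,85],[-0.4,-1,0,0,0,0,85],[-0.4,-1,0,0,0,0,85],[-0.4,-1,0,0,0,0,85],[-0.4,-1,0,0,0,0,85],[-0.4,-1,0,0,0,0,85]]]'
python3 -m crank '[[[-0.4,-1,0,0,0,0,85],[-0.4,-1,0,0,0,0,85],[-0.4,-0.5,0,0,0,0,85],[0,0,0,0,0,0,85],[0,0,0,0,0,0,85],[0,0,0,0,0,0,85],[0,0,0,0,0,0,85],[0,0,0,0,0,0,85]]]'
python3 - <<'E'
from h import *
s=sense();a=capture("wrist");cv2.imwrite("pics/w2r.png",a);M=cam("wrist",s);np.save("w2.npy",M[1]);print(s["eef_pos"],s["force"])
print(proj(M,[523,-160,124]),proj(M,[520,-163,40]))
u=proj(M,[521,-161,80]);x0=int(np.clip(u[0]-100,0,312));y0=int(np.clip(u[1]-80,0,224));print(x0,y0)
cv2.imwrite("pics/w2.png",cv2.resize(a[y0:y0+160,x0:x0+200],None,fx=3,fy=3,interpolation=cv2.INTER_CUBIC))
E
```

```text
time_s: 2.55
eef_pos: [448.9, -77.5, 231.3]
ee_rot: [-0.0, 0.112, 0.994, 0.0]
force: [0.3, 0.4, 0.1]
grip_width: 0.996
grip_force: 0.0
time_s: 3.35
eef_pos: [464.3, -144.5, 231.4]
ee_rot: [0.0, 0.112, 0.994, -0.0]
force: [0.7, -0.7, -0.3]
grip_width: 0.996
grip_force: 0.0
[ 464.27985052 -144.5322227   231.42095817] [ 0.69568679 -0.73309748 -0.30701314]
[245.07988281 258.07111896] [242.42296582 220.87576518]
143 155
```

View pics/w2.png

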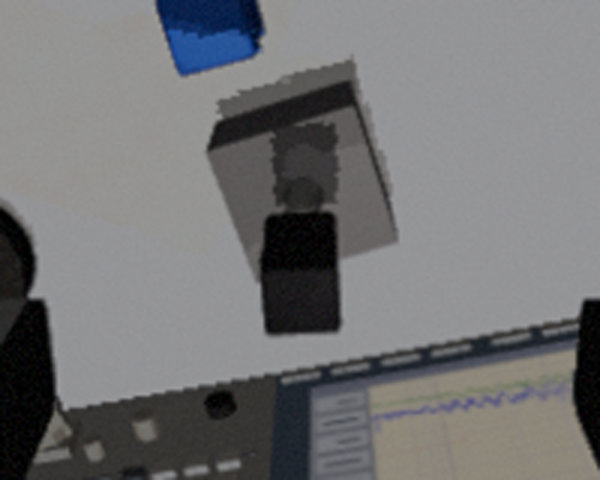

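The grip's top face has crop corners near (264,270), (338,268), (341,331) and (267,333). The stand top has corners near (208,151), (355,106) and (397,240). The blue look-alike lies at the upper left.

Run:
```python
from h import *
M=(camera_model("wrist"),np.load("w2.npy"))
f=lambda c:((c[0]+.5)/3-.5+143,(c[1]+.5)/3-.5+155)
P=np.array([onz(M,*f(c),124)[:2] for c in((264,270),(338,268),(341,331),(267,333))])
Q=np.array([onz(M,*f(c),40)[:2] for c in((208,151),(355,106),(397,240))])
for A in(P,Q):
    print(A.round(1)); 
    for i in range(len(A)-1):
        e=A[i+1]-A[i];print(np.linalg.norm(e).round(1),np.degrees(np.arctan2(e[1],e[0])).round(1))
c=P.mean(0);print("pin",c,"stand",(Q[0]+Q[2])/2)
s=sense();X=Rq(s["ee_rot"]);t=np.degrees(np.arctan2(X[1,0],X[0,0]));print("toolx",t)
print("shift tool units",X.T@np.r_[c-s["eef_pos"][:2],0]/25)
```

```text
[[ 506.8 -169.6]
 [ 511.1 -147.8]
 [ 532.4 -151.5]
 [ 528.  -173.9]]
22.3 78.8
21.6 -9.9
22.9 -101.1
[[ 492.9 -192.7]
 [ 487.9 -133.8]
 [ 546.  -129.2]]
59.1 94.9
58.3 4.6
pin [ 519.56603842 -160.68879013] stand [ 519.46374051 -160.95225484]
toolx 167.09427238520496
shift tool units [-2.29809412e+00 -1.30142507e-01  3.31833389e-04]
```

```bash
python3 -m crank '[[[-1,-0.05,0,0,0,-0.25,85],[-1,-0.03,0,0,0,0,85],[-0.3,-0.04,0,0,0,0,85],[0,0,1,0,0,0,85],[0,0,1,0,0,0,85],[0,0,1,0,0,0,60],[0,0,0,0,0,0,60],[0,0,0,0,0,0,60]]]'
python3 - <<'E'
from h import *
s=sense();a=capture("wrist");cv2.imwrite("pics/w3r.png",a);M=cam("wrist",s);print(s["eef_pos"],s["force"],s["grip_width"])
cv2.imwrite("pics/w3.png",a[100:384,80:432])
print([proj(M,[519.5,-160.8,z]) for z in(124,80)])
E
```

```text
time_s: 4.2
eef_pos: [519.9, -159.8, 157.1]
ee_rot: [0.0, 0.095, 0.995, -0.0]
force: [0.0, -0.5, 0.6]
grip_width: 0.702
grip_force: 0.0
[ 519.90872509 -159.82514439  157.08675392] [ 0.01194413 -0.5439162   0.57439163] 0.7016833944427413
[array([245.72350381, 230.67809814]), array([245.94509808, 206.80698347])]
```

View pics/w3.png

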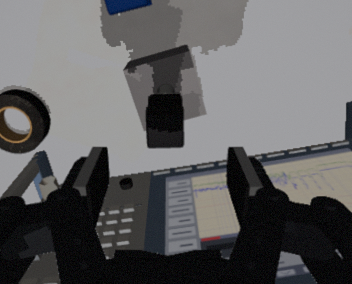

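The pin stands centred between the fingers: its top is at (246,235), against a predicted (246,231). I'll descend and close on it.

```bash
python3 -m crank '[[[0,0,1,0,0,0,60],[0,0,1,0,0,0,60],[0,0,0.8,0,0,0,60],[0,0,0,0,0,0,60],[0,0,0,0,0,0,20],[0,0,0,0,0,0,20],[0,0,0,0,0,0,20],[0,0,0,0,0,0,20]]]' 60
python3 -c "
from h import *
s=sense();print(s['eef_pos'],s['force'],s['grip_width']*85.4,s['grip_force'])"
```

```text
time_s: 5.05
eef_pos: [520.8, -160.2, 88.0]
ee_rot: [0.001, 0.095, 0.995, -0.001]
force: [0.2, -0.3, 7.3]
grip_width: 0.271
grip_force: 58.7
[ 520.80506738 -160.18556888   87.97552552] [ 0.15003385 -0.26022859  7.27351478] 23.176798464656354 58.677738904953
```

```bash
python3 -m crank '[[[0,0,-0.2,0,0,0,20],[0,0,-0.8,0,0,0,20],[0,0,-1,0,0,0,20],[0,0,-1,0,0,0,20],[0,0,-1,0,0,0,20],[0,0,-1,0,0,0,20],[0,0,-0.8,0,0,0,20],[0,0,0,0,0,0,20]]]' 90
python3 - <<'E'
from h import *
s=sense();print(s)
X=Rq(s["ee_rot"]);c=np.array([501,145.2]);x=np.array([.89316,.44975]);y=np.array([-.44975,.89316])
for n,t in(("center",c),("hole",c+2.9*y)):print(n,t,X.T@np.r_[t-s["eef_pos"][:2],0]/25)
print("jigx in tool",X.T@np.r_[x,0],"jigy",X.T@np.r_[y,0])
a=capture("wrist");cv2.imwrite("pics/w4r.png",a);b=capture("side");cv2.imwrite("pics/s4r.png",b)
E
```

```text
time_s: 5.85
eef_pos: [520.8, -160.2, 234.1]
ee_rot: [0.002, 0.095, 0.995, -0.001]
force: [-0.0, -0.5, -0.6]
grip_width: 0.271
grip_force: 89.3
{'time_s': 5.85, 'joints': array([-5.13531167e-01,  3.51762409e-01,  1.43662137e+00,  2.44733189e-05,
        1.34794181e+00, -1.89354820e+00]), 'dq': array([-0.00142186,  0.03994278,  0.06873238, -0.00070881, -0.04910576,
        0.00122105]), 'tau': array([-5.18443761e-02, -4.42915821e+01, -2.72367686e+01, -6.09661613e-03,
        5.11201322e-01,  8.27475901e-05]), 'eef_pos': array([ 520.75760859, -160.17998596,  234.13777164]), 'ee_rot': array([ 0.00241149,  0.09524738,  0.99545015, -0.00105847]), 'force': array([-0.04348981, -0.45871656, -0.64185229]), 'wrist_torque': array([-0.0401048 ,  0.00995367, -0.00572252]), 'grip_force': 89.28709030151367, 'grip_width': 0.27085643169993395}
center [501.  145.2] [ 3.09223781 11.84367002 -0.03498737]
hole [499.695725 147.790164] [ 3.16310778 11.93550314 -0.03549325]
jigx in tool [-0.79166108  0.61096142  0.00295363] jigy [ 0.61094807  0.79166488 -0.00436103]
```

```bash
python3 -m crank '[[[0.26,1,0,0,0,0,20],[0.26,1,0,0,0,0,20],[0.26,1,0,0,0,0,20],[0.26,1,0,0,0,0,20],[0.26,1,0,0,0,0,20],[0.26,1,0,0,0,0,20],[0.26,1,0,0,0,0,20],[0.26,1,0,0,0,0,20]]]'
python3 -m crank '[[[0.27,1,0,0,0,0,20],[0.27,1,0,0,0,0,20],[0.27,0.9,0,0,0,0,20],[0.27,1,0,0,0,-0.7,20],[0,0,0,0,0,-1,20],[0,0,0,0,0,-1,20],[0,0,0,0,0,-1,20],[0,0,0,0,0,-1,20]]]'
python3 -m crank '[[[0,0,0.5,0,0,0,20],[0,0,0.5,0,0,0,20],[0,0,0.5,0,0,0,20],[0,0,0,0,0,0,20],[0,0,0,0,0,0,20],[0,0,0,0,0,0,20],[0,0,0,0,0,0,20],[0,0,0,0,0,0,20]]]'
python3 - <<'E'
from h import *
s=sense();print(s);X=Rq(s["ee_rot"]);print(X.round(4))
a=capture("wrist");M=cam("wrist",s);np.save("w5.npy",M[1]);cv2.imwrite("pics/w5r.png",a)
print(proj(M,[501,145.2,76]),proj(M,s["eef_pos"]+np.array([0,0,-84])))
cv2.imwrite("pics/w5.png",cv2.resize(a[100:340,110:390],None,fx=2.5,fy=2.5,interpolation=cv2.INTER_CUBIC))
E
```

```text
time_s: 6.75
eef_pos: [506.1, 47.5, 229.8]
ee_rot: [-0.001, 0.095, 0.995, 0.0]
force: [0.4, -0.0, -1.8]
grip_width: 0.269
grip_force: 89.1
time_s: 7.55
eef_pos: [498.2, 147.3, 229.6]
ee_rot: [-0.001, -0.233, 0.972, 0.0]
force: [0.6, -0.2, -0.3]
grip_width: 0.273
grip_force: 89.2
time_s: 8.35
eef_pos: [499.0, 147.3, 194.2]
ee_rot: [0.0, -0.23, 0.973, -0.0]
force: [-0.5, 0.1, -1.6]
grip_width: 0.267
grip_force: 89.3
{'time_s': 8.35, 'joints': array([ 6.15699593e-02,  3.33953507e-01,  1.56902179e+00,  7.22261076e-06,
        1.23782433e+00, -1.97439003e+00]), 'dq': array([-0.00024583,  0.00022594,  0.00332831,  0.00153547, -0.00182286,
        0.00019621]), 'tau': array([-5.58794593e-03, -4.19550133e+01, -2.55705947e+01, -1.11834408e-03,
       -2.02462208e-03,  3.56398719e-03]), 'eef_pos': array([499.00055205, 147.28485856, 194.15831319]), 'ee_rot': array([ 3.91308625e-04, -2.30489436e-01,  9.73074747e-01, -6.41145356e-05]), 'force': array([-0.45865986,  0.12908703, -1.62422772]), 'wrist_torque': array([ 0.02343083,  0.00252453, -0.00655038]), 'grip_force': 89.2533266544342, 'grip_width': 0.26717944756702205}
[[-8.937e-01 -4.486e-01  8.000e-04]
 [-4.486e-01  8.937e-01  1.000e-04]
 [-7.000e-04 -3.000e-04 -1.000e+00]]
[244.26077153 192.21173986] [247.43378256 204.05300072]
```

View pics/w5.png

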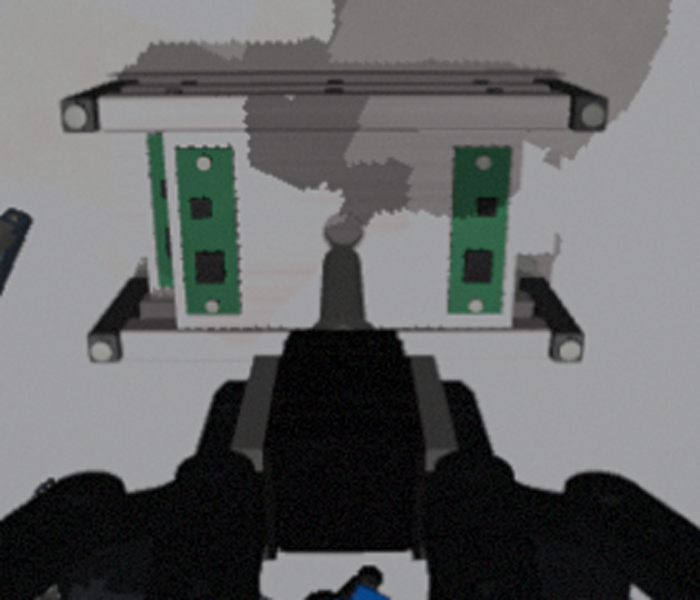

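The hole is at crop (343,232), with the pin tip just in front of it at about (343,246). The post screws are at (78,116), (592,116), (103,350) and (569,349). The lower carrier's board shows at the left, x ≈ 155, so the lower carrier is offset towards -jig y.

Run:
```python
from h import *
s=sense();M=(camera_model("wrist"),np.load("w5.npy"));e=s["eef_pos"]
f=lambda c:((c[0]+.5)/2.5-.5+110,(c[1]+.5)/2.5-.5+100)
P=np.array([onz(M,*f(c),84)[:2] for c in((78,116),(592,116),(569,349),(103,350))])
c=P.mean(0);print(P.round(1),"c",c,"sides",[np.linalg.norm(P[i]-P[(i+1)%4]).round(1) for i in range(4)])
y=(P[1]+P[2]-P[0]-P[3]);y/=np.linalg.norm(y);x=np.array([y[1],-y[0]]);print(np.degrees(np.arctan2(y[1],y[0])))
J=lambda p:(((p[:2]-c)@x).round(2),((p[:2]-c)@y).round(2))
print("hole",J(onz(M,*f((343,232)),76)))
print("top screws",[J(onz(M,*f(q),80)) for q in((203,163),(483,163),(211,306),(475,306))])
print("top edges",[J(onz(M,*f(q),76)) for q in((170,230),(518,230))])
print("low edge",[J(onz(M,*f(q),48)) for q in((148,140),(156,285))],"board edge at 52",J(onz(M,*f((150,150)),52)))
tx=Rq(s["ee_rot"])[:,0]
for d in(0,4):
    q=proj(M,e+np.array([0,0,-84])+d*tx);print("tip pred crop",((q[0]-110+.5)*2.5-.5,(q[1]-100+.5)*2.5-.5))
tip=onz(M,*f((342.5,246)),e[2]-84)-4*tx;print("tip meas",tip,J(tip),"tcp",J(e))
```

```text
[[501.4  49.6]
 [424.9 202. ]
 [500.9 240.2]
 [577.7  88.1]] c [501.22282529 144.9873985 ] sides [np.float64(170.5), np.float64(85.1), np.float64(170.5), np.float64(85.5)]
116.71552101401761
hole (np.float64(0.17), np.float64(2.63))
top screws [(np.float64(-25.77), np.float64(-45.09)), (np.float64(-25.67), np.float64(50.43)), (np.float64(26.92), np.float64(-45.21)), (np.float64(27.04), np.float64(50.43))]
top edges [(np.float64(-0.67), np.float64(-59.02)), (np.float64(-0.53), np.float64(65.04))]
low edge [(np.float64(-27.98), np.float64(-71.64)), (np.float64(31.16), np.float64(-73.04))] board edge at 52 (np.float64(-24.89), np.float64(-70.13))
tip pred crop (np.float64(344.3264602444579), np.float64(260.64403847250406))
tip pred crop (np.float64(344.33201208217645), np.float64(248.50704830208588))
tip meas [498.47587956 146.3813815  110.08422299] (np.float64(-1.83), np.float64(2.48)) tcp (np.float64(-1.0), np.float64(3.05))
```

```bash
python3 -m crank '[[[-0.06,0.01,0.34,0,0,0,20],[0,0,0.35,0,0,0,20],[0,0,0.3,0,0,0,20],[0,0,0,0,0,0,20],[0,0,0,0,0,0,20],[0,0,0,0,0,0,20],[0,0,0,0,0,0,20],[0,0,0,0,0,0,20]]]'
python3 - <<'E'
from h import *
s=sense();print(s["eef_pos"],s["force"])
a=capture("wrist");M=cam("wrist",s);np.save("w6.npy",M[1]);cv2.imwrite("pics/w6r.png",a)
q=proj(M,s["eef_pos"]+np.array([0,0,-84]));print(q)
x0,y0=int(q[0])-50,int(q[1])-50;print(x0,y0)
cv2.imwrite("pics/w6.png",cv2.resize(a[y0:y0+80,x0:x0+100],None,fx=7,fy=7,interpolation=cv2.INTER_CUBIC))
E
```

```text
time_s: 9.2
eef_pos: [500.2, 148.1, 169.3]
ee_rot: [0.0, -0.231, 0.973, -0.0]
force: [-0.3, -0.1, -1.4]
grip_width: 0.265
grip_force: 89.3
[500.1760144  148.14216028 169.26566079] [-0.2550585  -0.06983379 -1.42705631]
[247.41972803 204.08842223]
197 154
```

View pics/w6.png

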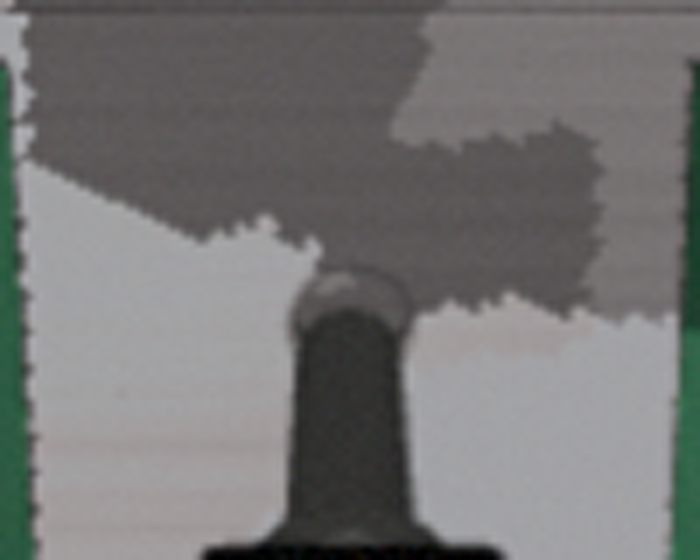

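The hole's arc runs from x 292 to 412 with its top at y 268. The tip's edge is at (349,310), so they're nearly aligned. I'll compute the residual.

Run:
```python
from h import *
s=sense();M=(camera_model("wrist"),np.load("w6.npy"));X=Rq(s["ee_rot"]);e=s["eef_pos"]
f=lambda c:((c[0]+.5)/7-.5+197,(c[1]+.5)/7-.5+154)
T=lambda p:(X.T@(p-e)).round(2)
l,r,t=[T(onz(M,*f(q),76)) for q in((292,318),(412,318),(351.5,268))];print(l,r,t,"hole w",r[1]-l[1],"hole cx",t[0]-6.75,"cy",(l[1]+r[1])/2)
for z in(84,85):
  p=T(onz(M,*f((349,309)),e[2]-z));print("tip",p[0]-4,p[1])
```

```text
[ 1.13 -7.37 93.23] [ 1.13  6.5  93.23] [ 7.17 -0.49 93.23] hole w 13.870000000000001 hole cx 0.41999999999999993 cy -0.43500000000000005
tip 1.25 -0.77
tip 0.9199999999999999 -0.77
```

```bash
python3 -m crank '[[[-0.03,0.015,0.1,0,0,0,20],[0,0,0.1,0,0,0,20],[0,0,0.05,0,0,0,20],[0,0,0.05,0,0,0,20],[0,0,0.05,0,0,0,20],[0,0,0.05,0,0,0,20],[0,0,0.05,0,0,0,20],[0,0,0,0,0,0,20]]]'
python3 -c "
from h import *
s=sense();print(s['eef_pos'],s['force'],s['wrist_torque'])"
```

```text
time_s: 10.05
eef_pos: [500.5, 148.8, 157.6]
ee_rot: [-0.0, -0.231, 0.973, 0.0]
force: [0.7, 0.4, -0.4]
grip_width: 0.266
grip_force: 89.3
[500.5064099  148.80891225 157.62009521] [ 0.73577785  0.40404947 -0.36388808] [-0.0199112  -0.00360289 -0.03267211]
```

```bash
python3 -m crank '[[[0,0,0.06,0,0,0,20],[0,0,0.06,0,0,0,20],[0,0,0.06,0,0,0,20],[0,0,0.06,0,0,0,20],[0,0,0.06,0,0,0,20],[0,0,0.06,0,0,0,20],[0,0,0,0,0,0,20],[0,0,0,0,0,0,20]]]'
python3 -c "
from h import *
s=sense();print(s['eef_pos'],s['force'],s['wrist_torque'])"
```

```text
time_s: 10.85
eef_pos: [500.6, 148.8, 148.8]
ee_rot: [-0.0, -0.231, 0.973, 0.0]
force: [0.4, 0.0, -1.5]
grip_width: 0.269
grip_force: 89.3
[500.58000253 148.84701199 148.7947456 ] [ 0.44663902  0.00231726 -1.47678369] [-0.02312983 -0.04860168 -0.00489146]
```

```bash
python3 -m crank '[[[0,0,0.1,0,0,0,20],[0,0,0.1,0,0,0,20],[0,0,0.1,0,0,0,20],[0,0,0.06,0,0,0,20],[0,0,0,0,0,0,20],[0,-0.04,0,0,0,0,20],[0,-0.04,0,0,0,0,20],[0,0,0,0,0,0,20]]]'
python3 -c "
from h import *
s=sense();print(s['eef_pos'],s['force'],s['wrist_torque'],Rq(s['ee_rot']).T@s['force'])"
```

```text
time_s: 11.65
eef_pos: [501.3, 147.3, 139.8]
ee_rot: [-0.0, -0.23, 0.973, 0.0]
force: [-2.2, 2.5, -0.8]
grip_width: 0.267
grip_force: 89.4
[501.30500096 147.31131579 139.79879179] [-2.19465179  2.50215528 -0.81396716] [0.79387431 0.31095991 0.02744756] [0.83903674 3.21995086 0.81716208]
```

```bash
python3 -m crank '[[[0,-0.07,0,0,0,0,20],[0,-0.07,0,0,0,0,20],[0,-0.08,0,0,0,0,20],[0,-0.08,0,0,0,0,20],[0,-0.08,0,0,0,0,20],[0,-0.08,0,0,0,0,20],[0,0,0,0,0,0,20],[0,0,0,0,0,0,20]]]'
python3 - <<'E'
from h import *
s=sense();X=Rq(s["ee_rot"]);print(s['eef_pos'],X.T@s['force'],X.T@s['wrist_torque'])
a=capture("wrist");M=cam("wrist",s);np.save("w7.npy",M[1]);cv2.imwrite("pics/w7r.png",a)
cv2.imwrite("pics/w7.png",cv2.resize(a[60:300,80:400],None,fx=2.5,fy=2.5,interpolation=cv2.INTER_CUBIC))
E
```

```text
time_s: 12.45
eef_pos: [506.8, 136.5, 139.8]
ee_rot: [0.0, -0.231, 0.973, -0.0]
force: [-1.5, 1.6, -1.1]
grip_width: 0.272
grip_force: 89.2
[506.79568709 136.4683635  139.799504  ] [0.63254524 2.11192124 1.08748282] [-0.34277165  0.01521147 -0.02001467]
```

View pics/w7.png

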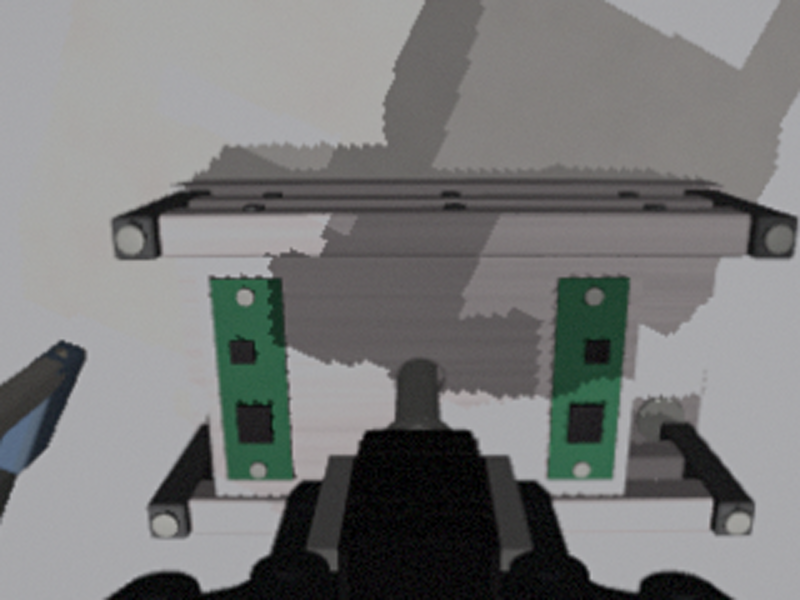

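The pin has carried the top carrier along -y, and the lower carrier is now hidden under it. The post screws are at (131,238), (779,237), (165,524) and (738,522). The board screws are at (245,297), (594,297), (258,470) and (581,470).

Run:
```python
from h import *
s=sense();M=(camera_model("wrist"),np.load("w7.npy"))
f=lambda c:((c[0]+.5)/2.5-.5+80,(c[1]+.5)/2.5-.5+60)
P=np.array([onz(M,*f(c),84)[:2] for c in((131,238),(779,237),(738,522),(165,524))])
c=P.mean(0);print("c",c,"sides",[np.linalg.norm(P[i]-P[(i+1)%4]).round(1) for i in range(4)])
y=(P[1]+P[2]-P[0]-P[3]);y/=np.linalg.norm(y);x=np.array([y[1],-y[0]])
J=lambda p:(((p[:2]-c)@x).round(2),((p[:2]-c)@y).round(2))
print("top screws",[J(onz(M,*f(q),80)) for q in((245,297),(594,297),(258,470),(581,470))],"tcp",J(s["eef_pos"]))
```

```text
c [501.16140181 144.50132165] sides [np.float64(171.1), np.float64(86.0), np.float64(171.4), np.float64(85.8)]
top screws [(np.float64(-25.69), np.float64(-57.29)), (np.float64(-25.47), np.float64(37.96)), (np.float64(26.83), np.float64(-57.34)), (np.float64(27.07), np.float64(37.82))] tcp (np.float64(1.41), np.float64(-9.69))
```

```bash
python3 -m crank '[[[0,0,0.1,0,0,0,20],[0,0,0.1,0,0,0,20],[0,0,0.05,0,0,0,20],[0,0,0.05,0,0,0,20],[0,0,0.04,0,0,0,20],[0,0,0.04,0,0,0,20],[0,0,0.02,0,0,0,20],[0,0,0,0,0,0,20]]]'
python3 -c "
from h import *
s=sense();X=Rq(s['ee_rot']);print(s['eef_pos'],X.T@s['force'],X.T@s['wrist_torque'])"
```

```text
time_s: 13.3
eef_pos: [507.0, 136.6, 130.6]
ee_rot: [0.001, -0.231, 0.973, -0.0]
force: [-1.3, -0.2, 6.8]
grip_width: 0.268
grip_force: 90.2
[506.95275023 136.59138602 130.59230803] [ 1.26826234  0.41284346 -6.75238209] [ 0.15069931  0.47522868 -0.07069312]
```

```bash
python3 -m crank '[[[0,-0.02,0,0,0,0,20],[0,-0.01,0,0,0,0,20],[0,0,0,0,0,0,20],[0,0,0,0,0,0,20],[0,0,0,0,0,0,20],[0,0,0,0,0,0,20],[0,0,0,0,0,0,20],[0,0,0,0,0,0,20]]]'
python3 -c "
from h import *
s=sense();X=Rq(s['ee_rot']);print(s['eef_pos'],X.T@s['force'],X.T@s['wrist_torque'])"
```

```text
time_s: 14.1
eef_pos: [507.1, 136.2, 130.3]
ee_rot: [0.0, -0.231, 0.973, -0.0]
force: [-3.7, -0.1, 6.8]
grip_width: 0.271
grip_force: 90.2
[507.08069858 136.1992424  130.32755687] [ 3.3390705   1.5803643  -6.81430702] [-0.22358798  0.41660848  0.02655725]
```

```bash
python3 -m crank '[[[0.02,0,0,0,0,0,20],[0.02,0,0,0,0,0,20],[0,0,0,0,0,0,20],[0,0,0,0,0,0,20],[0,0,0,0,0,0,20],[0,0,0,0,0,0,20],[0,0,0,0,0,0,20],[0,0,0,0,0,0,20]]]'
python3 -c "
from h import *
s=sense();X=Rq(s['ee_rot']);print(s['eef_pos'],X.T@s['force'],X.T@s['wrist_torque'])"
```

```text
time_s: 14.9
eef_pos: [506.5, 135.7, 130.0]
ee_rot: [0.001, -0.231, 0.973, -0.0]
force: [2.3, 1.5, 5.0]
grip_width: 0.27
grip_force: 90.0
[506.46159573 135.65937052 130.02787903] [-2.7203314   0.35173155 -4.97876789] [-0.07492888 -0.77763619 -0.01812613]
```

```bash
python3 -m crank '[[[-0.018,0,0,0,0,0,20],[0,0,0,0,0,0,20],[0,-0.02,0,0,0,0,20],[0,-0.02,0,0,0,0,20],[0,0,0.02,0,0,0,20],[0,0,0,0,0,0,20],[0,0,0,0,0,0,20],[0,0,0,0,0,0,20]]]'
python3 -c "
from h import *
s=sense();X=Rq(s['ee_rot']);print(s['eef_pos'],X.T@s['force'],X.T@s['wrist_torque'])"
```

```text
time_s: 15.7
eef_pos: [506.8, 134.9, 129.2]
ee_rot: [-0.0, -0.231, 0.973, 0.0]
force: [1.4, 1.9, 4.1]
grip_width: 0.271
grip_force: 90.0
[506.84325925 134.93691942 129.18892393] [-2.10369595  1.05986675 -4.0906154 ] [-0.3273344  -0.42278251 -0.01270747]
```

```bash
python3 -m crank '[[[-0.008,-0.02,0,0,0,0,20],[0,0,0.02,0,0,0,20],[0,0,0.02,0,0,0,20],[0,0,0.02,0,0,0,20],[0,0,0.02,0,0,0,20],[0,0,0,0,0,0,20],[0,0,0,0,0,0,20],[0,0,0,0,0,0,20]]]'
python3 -c "
from h import *
s=sense();X=Rq(s['ee_rot']);print(s['eef_pos'],X.T@s['force'],X.T@s['wrist_torque'])"
```

```text
time_s: 16.5
eef_pos: [507.2, 134.6, 127.1]
ee_rot: [-0.0, -0.231, 0.973, -0.0]
force: [-0.1, 1.4, -0.7]
grip_width: 0.266
grip_force: 89.3
[507.22147887 134.55346135 127.11959473] [-0.50115835  1.31544063  0.74349553] [-0.14333436 -0.25866785  0.00913283]
```

```bash
python3 -m crank '[[[0,0,0.06,0,0,0,20],[0,0,0.06,0,0,0,20],[0,0,0.08,0,0,0,20],[0,0,0.1,0,0,0,20],[0,0,0.1,0,0,0,20],[0,0,0.1,0,0,0,20],[0,0,0,0,0,0,20],[0,0,0,0,0,0,20]]]'
python3 -c "
from h import *
s=sense();X=Rq(s['ee_rot']);print(s['eef_pos'],X.T@s['force'],X.T@s['wrist_torque'])"
```

```text
time_s: 17.3
eef_pos: [507.2, 134.5, 114.3]
ee_rot: [-0.0, -0.231, 0.973, -0.0]
force: [1.4, -0.1, -4.5]
grip_width: 0.27
grip_force: 88.7
[507.21342996 134.4862771  114.26140619] [-1.19462179 -0.66451338  4.45423868] [ 0.28447798 -0.40165616 -0.03137587]
```

```bash
python3 -m crank '[[[-0.01,0.07,0,0,0,0,20],[0,0.08,0,0,0,0,20],[0,0.08,0,0,0,0,20],[0,0.08,0,0,0,0,20],[0,0.08,0,0,0,0,20],[0,0.08,0,0,0,0,20],[0,0,0,0,0,0,20],[0,0,0,0,0,0,20]]]'
python3 - <<'E'
from h import *
s=sense();X=Rq(s["ee_rot"]);print(s['eef_pos'],X.T@s['force'],X.T@s['wrist_torque'])
a=capture("wrist");M=cam("wrist",s);np.save("w8.npy",M[1]);cv2.imwrite("pics/w8r.png",a)
cv2.imwrite("pics/w8.png",cv2.resize(a[40:280,80:400],None,fx=2.5,fy=2.5,interpolation=cv2.INTER_CUBIC))
E
```

```text
time_s: 18.1
eef_pos: [502.4, 144.5, 114.6]
ee_rot: [-0.0, -0.231, 0.973, -0.001]
force: [3.3, -5.7, -4.6]
grip_width: 0.267
grip_force: 88.8
[502.39264389 144.50060108 114.61901943] [-0.3486762  -6.59940843  4.57039831] [ 1.36930668 -0.00877042  0.02127267]
```

View pics/w8.png

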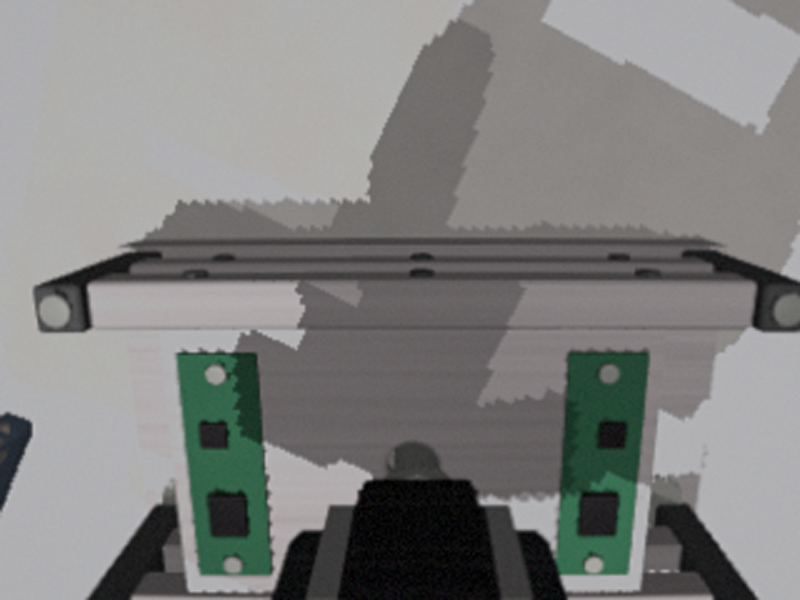

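The boards are now nearly centred between the posts. The post screws are at (55,310) and (787,310), and the board screws at (215,374), (609,374), (233,565) and (594,565).

Run:
```python
from h import *
s=sense();M=(camera_model("wrist"),np.load("w8.npy"))
f=lambda c:((c[0]+.5)/2.5-.5+80,(c[1]+.5)/2.5-.5+40)
a,b=[onz(M,*f(q),84)[:2] for q in((55,310),(787,310))];print(np.linalg.norm(b-a))
y=(b-a)/np.linalg.norm(b-a);x=np.array([y[1],-y[0]]);c=(a+b)/2
J=lambda p:(((p[:2]-c)@x-43).round(2),((p[:2]-c)@y).round(2))
print([J(onz(M,*f(q),80)) for q in((215,374),(609,374),(233,565),(594,565))],"tcp",J(s["eef_pos"]))
```

```text
170.82958006784082
[(np.float64(-26.18), np.float64(-49.86)), (np.float64(-26.17), np.float64(45.47)), (np.float64(26.4), np.float64(-49.61)), (np.float64(26.38), np.float64(45.71))] tcp (np.float64(0.64), np.float64(-0.27))
```

```bash
python3 -m crank '[[[0,0.03,0,0,0,0,20],[0,0.025,0,0,0,0,20],[0,0,0.1,0,0,0,20],[0,0,0.1,0,0,0,20],[0,0,0.1,0,0,0,20],[0,0,0.06,0,0,0,20],[0,0,0.04,0,0,0,20],[0,0,0,0,0,0,20]]]'
python3 -c "
from h import *
s=sense();X=Rq(s['ee_rot']);print(s['eef_pos'],X.T@s['force'],X.T@s['wrist_torque'])"
```

```text
time_s: 18.95
eef_pos: [502.1, 145.5, 105.2]
ee_rot: [0.0, -0.231, 0.973, -0.001]
force: [1.3, -6.7, 0.8]
grip_width: 0.267
grip_force: 89.8
[502.0700254  145.53398837 105.22259155] [ 1.88363897 -6.58694974 -0.73645497] [1.43319517 0.28315056 0.01959522]
```

```bash
python3 -m crank '[[[0,0,0.03,0,0,0,20],[0,0,0.03,0,0,0,20],[0,0,0.03,0,0,0,20],[0,0,0,0,0,0,20],[0,0,0,0,0,0,20],[0,0,0,0,0,0,20],[0,0,0,0,0,0,20],[0,0,0,0,0,0,20]]]'
python3 -c "
from h import *
s=sense();X=Rq(s['ee_rot']);print(s['eef_pos'],X.T@s['force'],X.T@s['wrist_torque'])"
```

```text
time_s: 19.75
eef_pos: [502.1, 145.5, 103.1]
ee_rot: [0.0, -0.231, 0.973, -0.001]
force: [1.1, -7.5, 0.7]
grip_width: 0.272
grip_force: 89.9
[502.10241282 145.49992457 103.08914028] [ 2.35866697 -7.16883345 -0.7251336 ] [ 1.40561202  0.40889072 -0.01841872]
```

```bash
python3 -m crank '[[[0,0,0.03,0,0,0,20],[0,0,0.03,0,0,0,20],[0,0,0.03,0,0,0,20],[0,0,0,0,0,0,20],[0,0,0,0,0,0,20],[0,0,0,0,0,0,20],[0,0,0,0,0,0,20],[0,0,0,0,0,0,20]]]'
python3 -c "
from h import *
s=sense();X=Rq(s['ee_rot']);print(s['eef_pos'],X.T@s['force'],X.T@s['wrist_torque'])"
```

```text
time_s: 20.55
eef_pos: [502.1, 145.5, 100.8]
ee_rot: [0.0, -0.231, 0.973, -0.001]
force: [1.2, -7.5, 2.8]
grip_width: 0.27
grip_force: 89.9
[502.11282821 145.4943184  100.84371741] [ 2.30766558 -7.19471772 -2.82806069] [1.52838099e+00 3.74725574e-01 1.51541673e-03]
```

```bash
python3 -m crank '[[[0.012,-0.02,0.03,0,0,0,20],[0,0,0.06,0,0,0,20],[0,0,0.06,0,0,0,20],[0,0,0.06,0,0,0,20],[0,0,0.06,0,0,0,20],[0,0,0,0,0,0,20],[0,0,0,0,0,0,20],[0,0,0,0,0,0,20]]]'
python3 -c "
from h import *
s=sense();X=Rq(s['ee_rot']);print(s['eef_pos'],X.T@s['force'],X.T@s['wrist_torque'])"
```

```text
time_s: 21.35
eef_pos: [502.0, 145.3, 93.7]
ee_rot: [0.0, -0.231, 0.973, -0.001]
force: [2.9, -6.1, -0.9]
grip_width: 0.266
grip_force: 89.6
[501.98413674 145.29766903  93.70934468] [ 0.1256513  -6.80787674  0.90236916] [1.32368541 0.17408046 0.0252518 ]
```

```bash
python3 -m crank '[[[0,-0.02,0.04,0,0,0,20],[0,0,0.04,0,0,0,20],[0,0,0.03,0,0,0,20],[0,0,0.03,0,0,0,20],[0,0,0,0,0,0,20],[0,0,0,0,0,0,20],[0,0,0,0,0,0,20],[0,0,0,0,0,0,20]]]'
python3 -c "
from h import *
s=sense();X=Rq(s['ee_rot']);print(s['eef_pos'],X.T@s['force'],X.T@s['wrist_torque'])"
```

```text
time_s: 22.15
eef_pos: [502.0, 145.2, 90.2]
ee_rot: [0.0, -0.231, 0.973, -0.0]
force: [1.0, -5.3, 2.0]
grip_width: 0.274
grip_force: 90.0
[502.02137454 145.22017918  90.23778667] [ 1.48657162 -5.20113391 -2.0294064 ] [1.09103872 0.18831073 0.01136323]
```

```bash
python3 -m crank '[[[0,-0.02,0.02,0,0,0,20],[0,0,0.02,0,0,0,20],[0,0,0,0,0,0,20],[0,0,0,0,0,0,20],[0,0,0,0,0,0,20],[0,0,0,0,0,0,20],[0,0,0,0,0,0,20],[0,0,0,0,0,0,20]]]'
python3 -c "
from h import *
s=sense();X=Rq(s['ee_rot']);print(s['eef_pos'],X.T@s['force'],X.T@s['wrist_torque'])"
```

```text
time_s: 22.95
eef_pos: [502.1, 145.2, 90.1]
ee_rot: [0.0, -0.231, 0.973, 0.0]
force: [-2.4, -3.6, 12.5]
grip_width: 0.267
grip_force: 91.6
[502.10493668 145.18378044  90.10620038] [  3.76939845  -2.16964217 -12.51912533] [ 0.39818398  0.8236111  -0.01643361]
```

The pin stopped dead at its expected home height (TCP at 90 mm) with a 12.5 N reaction, so the collar is seated. I'll unload it, release, and retreat straight up.

```bash
python3 -m crank '[[[0.01,-0.01,-0.03,0,0,0,20],[0,0,0,0,0,0,20],[0,0,0,0,0,0,34],[0,0,0,0,0,0,45],[0,0,0,0,0,0,55],[0,0,0,0,0,0,55],[0,0,0,0,0,0,55],[0,0,0,0,0,0,55]]]' 20
python3 -m crank '[[[0,0,-0.2,0,0,0,55],[0,0,-0.5,0,0,0,55],[0,0,-1,0,0,0,55],[0,0,-1,0,0,0,55],[0,0,-1,0,0,0,55],[0,0,-1,0,0,0,55],[0,0,0,0,0,0,55],[0,0,0,0,0,0,55]]]'
python3 - <<'E'
from h import *
s=sense();print(s['force'],s["grip_width"]*85.4)
a=capture("wrist");b=capture("side")
cv2.imwrite("pics/w9.png",np.hstack([a[60:384,100:400],cv2.resize(b[120:282,190:390],None,fx=2,fy=2)]))
E
```

```text
time_s: 23.75
eef_pos: [501.9, 144.6, 89.7]
ee_rot: [-0.0, -0.231, 0.973, 0.0]
force: [0.3, 0.3, 0.6]
grip_width: 0.649
grip_force: 0.0
time_s: 24.55
eef_pos: [502.0, 144.6, 208.0]
ee_rot: [0.001, -0.231, 0.973, -0.0]
force: [0.1, 0.1, -0.4]
grip_width: 0.642
grip_force: 0.0
[ 0.13031622  0.09330789 -0.3542264 ] 54.827834498491356
```

View pics/w9.png

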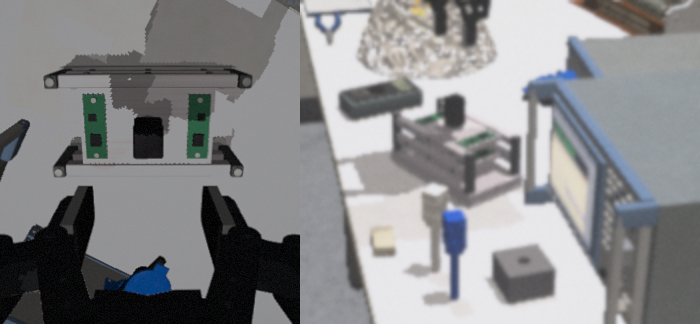

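The pin stands upright in the centred carriers with its grip just above the top plate, at (150,138) in the wrist half. The stand is empty at (525,270), the bystanders look undisturbed, and the gripper is clear.

```bash
python3 -c "
from rig import *
print(finish_job())"
```

```text
the job is handed in; nothing more can be done
None
```

The pin is home through both carriers and into the base, collar on the top carrier, and released; I handed the job in at about 25 s of robot time, with no wrist force reading above about 15 N (I read it after each move).

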